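# Scoop a bonbon from the corner of the candy bin onto the scale

### The job

Scoop up the cream-white striped bonbon with the little metal scoop: run the scoop along the bin floor so that the corner of the bin stops the bonbon and it rides in. Then set the loaded scoop down level on the steel platform of the scale and let go, with the bonbon still in it. Do not touch the bonbon with the gripper.

Things in the scene. Friction and masses are not known exactly. Their poses are not given: they have to be found in the camera images.
- scoop: Loose aluminium scoop, 130 g. Origin: centre of the underside of its 80 x 64 mm pan; x points to the open lip (edge at x=40), z up. Lip 1.5 mm thick, rising to a sill 4 mm high at x=35, then falling to the 2 mm pan floor; side walls 2 mm thick, to x=30. Upright dark wooden handle at x=-44, y=0: 20 mm along x, 28 along y, from 48 to 104 mm above the underside. Gripping it along x holds best against tipping.
- white_bonbon: Loose cream-white bonbon with dark stripes, a ball 29 x 27 x 22 mm with a flattened base (origin: centre of the base), 13 g, glazed and slippery. Lies on the bin floor near either far corner of the bin, its centre 18 to 40 mm from the far end wall and 27 to 36 mm from the side wall (inner faces). A dark bonbon of like size near the other far corner is not wanted.
- bin: Open wooden bin, grey floor, fixed. Origin: centre of its underside; x points to the far end wall, z up. Inner faces at x=+-92.5 and y=+-100, floor 4 mm above the origin, walls 5 mm thick, rim 42 mm above the origin. With the scoop flat on the floor beside the side wall, pointing along x, its lip must come within about 3 mm of the end wall for the bonbon to climb over the sill.
- platform (a point): Centre of the top of the steel platform of the black counter scale, 32 mm above the counter, fixed. The platform measures 140 mm along this frame's x by 150 mm along y; beyond its -x edge is a lower display strip.

How it is judged:
On the way:
1. the scoop is lifted up out of the bin with the white bonbon in its pan (x of white_bonbon in the frame of scoop between -0.038 and 0.05 m and y of white_bonbon in the frame of scoop between -0.03 and 0.03 m and z of white_bonbon in the frame of scoop between -0.001 and 0.045 m and x of scoop in the frame of bin between -0.12 and 0.12 m and y of scoop in the frame of bin between -0.12 and 0.12 m and z of scoop in the frame of bin between 0.02 and 0.3 m), for 0.1 s.
At the end, for the whole second after the job is handed in: The scoop stands level (within 10 degrees) and released on the scale's steel platform, its pan centre within 55 mm of the platform's centre along both platform axes, and the white bonbon lies at rest in its pan (x of white_bonbon in the frame of scoop between -0.038 and 0.043 m and y of white_bonbon in the frame of scoop between -0.03 and 0.03 m and z of white_bonbon in the frame of scoop between -0.001 and 0.045 m and x of scoop in the frame of platform between -0.055 and 0.055 m and y of scoop in the frame of platform between -0.055 and 0.055 m and z of scoop in the frame of platform between -0.006 and 0.006 m and angle between scoop's own z axis and vertical below 0.18 rad and linear speed of scoop below 0.02 m/s and contact force between scoop and the fingers below 0.05 N); the robot touches nothing.
It fails at once if the gripper touches the white bonbon (contact force between white_bonbon and the fingers above 0.3 N).
It also fails if it takes over 48 s, if anything falls off the work surface, if the arm or the gripper's body presses on something with over 40 N, if the wrist force passes 120 N, or if a joint passes its speed limit or range.

### The arm

A 7-joint arm with a two-finger parallel gripper is mounted at the origin on a cart in front of the work surface, level with it; the furniture and walls round the work are solid. World frame = base frame: x ahead of the robot, y to its left, z up, the work surface at z = 0. Lengths are in m, angles in rad, forces in N, time in s.
With the tool pointing down it reaches from about 0.425 to 0.875 m from the base axis. Payload 9.9 kg.
Tool frame: the origin (TCP) lies between the finger pads; the fingertips stand 11 mm ahead of it and the grasp point (between the pads) lies 8 mm behind it; z points along the fingers, y is the line along which they close (so a half turn about z gives the same grasp; the last joint's range is limited). The gripper opens to 85 mm and grips with 20 to 120 N. Pads are 22 mm wide; open, the fingers measure 114 mm over their backs; the gripper's body (76 mm by 85 mm) begins 54 mm behind the grasp point. The pads swing forward as they close: fully open they stand 13 mm farther back than shut.
Start: joints at [-1.427, 0.576, 0.025, 1.437, -0.015, 1.129, -0.057], TCP at [0.152, 0.658, 0.242] pointing down, gripper open.
Joint ranges: [-2.76, 2.76], [-0.34, 2.15], [-1.52, 1.57], [0.19, 2.46], [-1.09, 4.23], [0.17, 1.99], [-2.82, 2.82]. Speed limits (rad/s): [2.22, 2.22, 3.01, 3.01, 3.14, 3.14, 3.14].

### API

Orientations are given as a rotation vector (axis times angle).
In Python, from workcell import get_state, read_camera, close_job, regions_of, place_of gives the robot as it stands.
- The arm moves only by the tool drive_tool, never from a script. Its argument "plan" is a list of rows, each a list of 3 entries, a list of its own where there are three numbers: the shift along the tool's x, y, z in cm, then the turn about the tool's z in degrees, then the opening in per cent of the stroke, from 0 (shut) to 100 (fully open). A call has 1 to 12 rows; each row is the pose to reach, as a shift and turn from the pose commanded when the call began, along the tool's axes at that moment; what a row does not reach only later rows make up. A row lasts 1/10 s, in which the tool goes at most 50 mm and 8.59 degrees, less where a joint would pass 70% of its speed; a pose out of reach is approached as far as the arm can. A call with a gripper value outside its range is refused whole. The fingers move at their own pace and stop on an object; the grip force is fixed at half the most. Time passes only in rows, so rows that repeat a pose let the fingers close. It gives the time, the measured TCP pose, the force, the opening and the grip force at its end, in the units of the state.
- get_state(): the state, without advancing time (a new reading comes with each control period).
- read_camera(name): name is "scene" or "side" or "wrist"; returns a dict with "color" (420x560x3 uint8, red, green, blue), "depth" (420x560 float32, m along the optical axis (not along the pixel's ray), 0 where there is no reading), "vertical_fov" (degrees; the focal length in pixels is half the picture's height over the tangent of half this angle, whatever the lens; pixels are square), "cx", "cy" (the principal point, pixels), "k1" (the pictures are not rectified: a ray, as slopes to the right and down, at radius r is drawn at 1 + k1 r^2 times it, then the intrinsics apply), "world_from_camera" (4x4, takes a point from camera to world coordinates). Camera axes: x right, y down, z forward; pixel columns grow to the right and rows downward; lengths in m; the calibration is good to about 2 mm. A picture is of the moment at which its call begins.
- close_job(): hands the job in; it is judged then, once.
Trained networks look in a picture, given as the dict that the camera call returned (one of the last four; its "shot" number tells which), for a name from the list of things; names that differ only in an ending like _2 or _b are one class to them, and where a whole thing is asked for, a point or a joint stands for the part that bears it (a point fixed in the world has none). Each returns a list of dicts, best first, with "confidence" (0 to 1); they miss things now and then, are a little off and sometimes report something else, mostly with a low value. They report only what shows in the picture. A call takes as long as a camera call.
- regions_of(target, picture): "region" (420x560 bool, what is visible of it).
- place_of(target, picture): "location" ([x, y, z] in m, in world coordinates, good to about 4 mm: a listed point, or the origin of a listed thing).
The state is a dict: "clock": time; "joint_pos": joint angles; "joint_vel": joint speeds; "tau": joint torques, N m; "position": TCP position; "ee_rot": TCP orientation; "force": force on the tool from outside, world axes, zero at the start; "wrist_torque": the same for the moment, N m; "grip_width": finger opening in m; "gripper_force": force on a finger pad.
Only numpy, scipy, OpenCV 4.12 (cv2) and the standard library are available. Lean on these libraries where they do the work, as an engineer would, in place of code of your own. Each camera call takes 0.05 s, during which the arm holds its last target. There are 200 camera calls.

## Working session

There is one attempt and no reset: what is moved stays moved. The work goes in short steps, Python scripts to look and compute and a tool call to move; the robot and the scene stay as the last step left them, time stands still between calls to the robot, and variables do not carry over. Pictures are saved under pics/ and viewed, at most 10 in all, crops included, and the job is handed in when it is done.

Besides the shell and the picture viewer there is one more tool, called as name(argument=value, ...) on one line, values as JSON. drive_tool: Moves the arm, as the interface text tells. Its arguments: {"type":"object","properties":{"plan":{"type":"array","items":{"type":"array"}}},"required":["plan"]}

```bash
ls; mkdir -p pics; cat > h.py <<'E'
import numpy as np,cv2
from workcell import *
from scipy.spatial.transform import Rotation as R
def cloud(p):
    d=p["depth"];h,w=d.shape;f=h/2/np.tan(np.radians(p["vertical_fov"])/2)
    K=np.array([[f,0,p["cx"]],[0,f,p["cy"]],[0,0,1.]])
    v,u=np.mgrid[:h,:w]
    uv=np.stack([u,v],-1).reshape(-1,1,2).astype(float)
    n=cv2.undistortPoints(uv,K,np.array([p["k1"],0,0,0.])).reshape(h,w,2)
    P=np.concatenate([n*d[...,None],d[...,None]],-1)
    T=np.array(p["world_from_camera"]);W=P@T[:3,:3].T+T[:3,3];W[d==0]=np.nan
    return W
def save(p,n): cv2.imwrite(f"pics/{n}.png",p["color"][...,::-1])
E
python3 - <<'E'
from h import *
s=get_state();print({k:np.round(v,3) for k,v in s.items()})
print(np.round(R.from_rotvec(s["ee_rot"]).as_matrix(),3))
ims=[]
for c in ["scene","side"]:
    p=read_camera(c);ims.append(p["color"]);W=cloud(p)
    for t in ["scoop","white_bonbon","bin","platform"]:
        try:
            for r in place_of(t,p)[:2]: print(c,t,np.round(r["location"],3),round(r["confidence"],2))
        except Exception as e: print(t,e)
        try:
            for r in regions_of(t,p)[:1]:
                m=r["region"];v,u=np.nonzero(m);print("  reg",m.sum(),u.mean().round(),v.mean().round(),np.round(np.nanmedian(W[m],0),3),round(r["confidence"],2))
        except Exception as e: print(t,e)
    save(p,c+"0")
E
```

```text
pics
{'clock': np.float64(0.0), 'joint_pos': array([-1.427,  0.576,  0.025,  1.438, -0.015,  1.129, -0.056]), 'joint_vel': array([-0.001, -0.001,  0.001, -0.001,  0.   , -0.   ,  0.   ]), 'tau': array([ 0.0000e+00, -7.6575e+01,  2.2500e+00, -2.8596e+01,  1.5000e-02,
        1.3000e-02, -0.0000e+00]), 'position': array([0.152, 0.657, 0.241]), 'ee_rot': array([-3.570e-01, -3.121e+00,  3.000e-03]), 'force': array([-0.753, -1.176,  0.619]), 'wrist_torque': array([-0.005, -0.012, -0.018]), 'gripper_force': np.float64(0.0), 'grip_width': np.float64(0.086)}
[[-0.974  0.226 -0.   ]
 [ 0.226  0.974 -0.002]
 [-0.    -0.002 -1.   ]]
scene scoop [ 0.505 -0.278  0.003] 0.57
  reg 891 385.0 188.0 [ 0.493 -0.286  0.016] 0.74
scene white_bonbon [ 0.621 -0.028  0.002] 0.59
  reg 95 274.0 208.0 [ 0.619 -0.026  0.02 ] 0.46
scene bin [0.541 0.018 0.001] 0.92
  reg 7163 278.0 236.0 [0.543 0.024 0.005] 0.94
scene platform [0.536 0.282 0.031] 0.85
scene platform [ 0.622 -0.029  0.003] 0.47
  reg 7905 181.0 310.0 [0.492 0.294 0.031] 0.87
side scoop [ 0.508 -0.28  -0.002] 0.67
  reg 1962 363.0 300.0 [ 0.469 -0.302  0.025] 0.83
side white_bonbon [ 0.621 -0.036  0.002] 0.43
  reg 68 339.0 213.0 [ 0.616 -0.036  0.022] 0.39
side bin [ 0.547  0.023 -0.001] 0.55
  reg 6320 296.0 212.0 [0.541 0.022 0.013] 0.76
side platform [0.529 0.281 0.03 ] 0.55
  reg 2503 236.0 170.0 [0.501 0.251 0.03 ] 0.72
```

View pics/scene0.png

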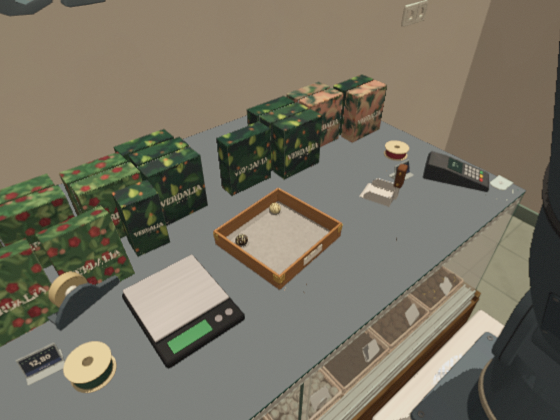

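View pics/side0.png

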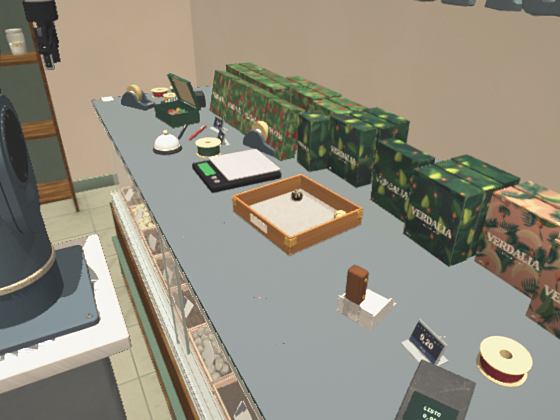

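```bash
python3 - <<'E'
from h import *
for c in ["scene","side"]:
    p=read_camera(c);W=cloud(p)
    z=W[...,2]
    # scoop handle: pts near scoop with z 60..110mm
    near=(np.abs(W[...,0]-.48)<.1)&(np.abs(W[...,1]+.29)<.1)
    H=W[near&(z>.055)&(z<.115)];print(c,"handle",len(H),H.mean(0).round(4),H.min(0).round(3),H.max(0).round(3))
    T=W[near&(z>.1)&(z<.108)];print("top",len(T),T.mean(0).round(4)); 
    if len(T)>4: print(cv2.minAreaRect((T[:,:2]*1000).astype(np.float32)))
    S=W[near&(z>.004)&(z<.05)];print("pan",len(S),cv2.minAreaRect((S[:,:2]*1000).astype(np.float32)))
    B=W[(np.abs(W[...,0]-.543)<.16)&(np.abs(W[...,1]-.022)<.16)&(z>.037)&(z<.047)]
    print("rim",len(B),cv2.minAreaRect((B[:,:2]*1000).astype(np.float32)))
    P=W[(np.abs(W[...,0]-.51)<.16)&(np.abs(W[...,1]-.28)<.13)&(z>.027)&(z<.037)]
    print("plat",len(P),cv2.minAreaRect((P[:,:2]*1000).astype(np.float32)))
E
```

```text
scene handle 208 [ 0.462  -0.2874  0.0854] [ 0.453 -0.31   0.055] [ 0.476 -0.277  0.105]
top 58 [ 0.4652 -0.2928  0.1029]
((465.8818664550781, -293.7068786621094), (18.382932662963867, 30.138904571533203), 16.534982681274414)
pan 494 ((468.3293762207031, -311.6512145996094), (146.57540893554688, 167.3857879638672), 87.93620300292969)
rim 881 ((544.0223999023438, 23.850296020507812), (197.61598205566406, 212.6422882080078), 8.523239135742188)
plat 5158 ((547.462890625, 307.82208251953125), (239.11300659179688, 200.19102478027344), 1.1084433794021606)
side handle 666 [ 0.46   -0.3024  0.084 ] [ 0.451 -0.313  0.055] [ 0.476 -0.284  0.105]
top 162 [ 0.463  -0.2988  0.1025]
((463.9590759277344, -297.9604797363281), (20.139957427978516, 26.52444076538086), 19.162710189819336)
pan 1079 ((507.0918884277344, -323.302490234375), (86.16268920898438, 140.1958770751953), 16.39246940612793)
rim 808 ((542.994873046875, 21.7061767578125), (199.1791534423828, 214.34747314453125), 8.153474807739258)
plat 1456 ((564.260498046875, 296.8876953125), (237.88720703125, 188.681396484375), 13.318455696105957)
```

Scene: bin at about (278,236), white bonbon at (275,209), dark one at (242,240), scoop at (385,188) with its handle at (402,175), scale at (181,305). The side view agrees. The bin is at (0.5435, 0.0225) with yaw 8.3°, and the scoop yaw is about 18°. In the bin frame the bonbon is at about (0.068, -0.065), which fits the stated ranges.

drive_tool(plan=[[[-22.2, -7.9, 0], 8, 100], [[-22.2, -7.9, 0], 16, 100], [[-22.2, -7.9, 0], 24, 100], [[-22.2, -7.9, 0], 32, 100], [[-22.2, -7.9, 0], 40, 100], [[-41.3, -24, 0], 48, 100], [[-41.3, -24, 0], 56, 100], [[-41.3, -24, 0], 59, 100], [[-41.3, -24, 0], 59, 100], [[-41.3, -24, 0], 59, 100], [[-51.4, -45.2, 0], 59, 100], [[-51.4, -45.2, 0], 59, 100]])

```text
clock: 2.2
position: [0.5228, 0.2309, 0.2422]
ee_rot: [1.848, 2.54, 0.0]
force: [0.1, -0.4, -0.6]
grip_width: 0.0859
gripper_force: 0.0
```

```bash
cat >> h.py <<'E'
def rows(pts,yaw=None):
    "pts world TCP; yaw: wanted world heading of tool y (deg)"
    s=get_state();M=R.from_rotvec(s["ee_rot"]).as_matrix();p=np.array(s["position"])
    y0=np.degrees(np.arctan2(M[1,1],M[0,1]))
    print("t",round(float(s["clock"]),2),"pos",p.round(4),"yaw",y0.round(2),"z",M[:,2].round(3),"F",np.round(s["force"],1),"w",round(float(s["grip_width"]),4),"q",np.round(s["joint_pos"],2))
    for q in pts: print(q,(M.T@(np.array(q)-p)*100).round(2))
    if yaw is not None: print("turn",round(y0-yaw,2))
E
python3 - <<'E'
from h import *
rows([[.55,.1,.24],[.55,-.12,.24],[.4645,-.2955,.2]],18)
E
```

```text
t 2.2 pos [0.5228 0.2309 0.2422] yaw 17.94 z [ 0. -0. -1.] F [ 0.1 -0.4 -0.6] w 0.0859 q [-0.73  0.44  0.34  1.73 -0.17  1.   -0.01]
[0.55, 0.1, 0.24] [-13.29  -1.44   0.22]
[0.55, -0.12, 0.24] [-34.22  -8.22   0.23]
[0.4645, -0.2955, 0.2] [-48.29 -21.76   4.23]
turn -0.06
```

drive_tool(plan=[[[-13.3, -1.4, 0], 0, 100], [[-13.3, -1.4, 0], 0, 100], [[-13.3, -1.4, 0], 0, 100], [[-34.2, -8.2, 0], 0, 100], [[-34.2, -8.2, 0], 0, 100], [[-34.2, -8.2, 0], 0, 100], [[-34.2, -8.2, 0], 0, 100], [[-34.2, -8.2, 0], 0, 100], [[-48.3, -21.8, 2], 0, 100], [[-48.3, -21.8, 2], 0, 100], [[-48.3, -21.8, 2], 0, 100], [[-48.3, -21.8, 2], 0, 100]])

```text
clock: 3.4
position: [0.4624, -0.2957, 0.2224]
ee_rot: [1.848, 2.54, -0.0]
force: [1.6, -0.4, 0.1]
grip_width: 0.0856
gripper_force: 0.0
```

drive_tool(plan=[[[0, 0, 0], 0, 100], [[0, 0, 0], 0, 100]])

```text
clock: 3.6
position: [0.4628, -0.295, 0.2224]
ee_rot: [1.852, 2.538, 0.0]
force: [-0.1, 0.5, -0.6]
grip_width: 0.0852
gripper_force: 0.0
```

```bash
python3 - <<'E'
from h import *
p=read_camera("wrist");save(p,"w1");W=cloud(p);z=W[...,2]
near=(np.abs(W[...,0]-.48)<.1)&(np.abs(W[...,1]+.29)<.1)
T=W[near&(z>.098)&(z<.11)];print(len(T),T.mean(0).round(4))
if len(T)>4: print(cv2.minAreaRect((T[:,:2]*1000).astype(np.float32)))
for r in regions_of("scoop",p)[:1]:
    m=r["region"]; Q=W[m&(z>.01)&(z<.09)]; print(r["confidence"],len(Q),cv2.minAreaRect((Q[:,:2]*1000).astype(np.float32)))
rows([[.4645,-.2955,.072]],18)
E
```

```text
1056 [ 0.4632 -0.2942  0.1039]
((463.5039367675781, -295.0125427246094), (19.883766174316406, 27.435932159423828), 18.618141174316406)
0.61 1088 ((493.3945007324219, -284.50213623046875), (83.4456787109375, 64.608642578125), 20.237998962402344)
t 3.7 pos [ 0.4642 -0.2928  0.2223] yaw 18.02 z [ 0.     0.001 -1.   ] F [-0.1  1.  -0.4] w 0.0856 q [ 0.21  0.43  0.39  1.81 -0.2   0.94  1.01]
[0.4645, -0.2955, 0.072] [-0.27 -0.06 15.03]
turn 0.02
```

View pics/w1.png

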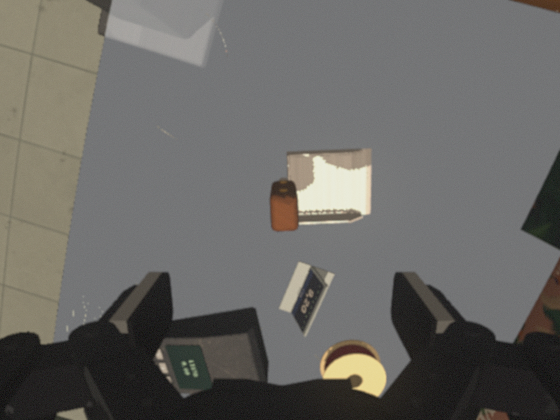

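Wrist view: the handle is at (285,205), the pan at (335,185) opening to the right, and the price tag stands clear. The handle is at (0.4634, -0.295) with yaw 18.6°.

drive_tool(plan=[[[-0.1, 0, 5], -0.6, 100], [[-0.1, 0, 9], -0.6, 100], [[-0.1, 0, 12], -0.6, 100], [[-0.1, 0, 14], -0.6, 100], [[-0.1, 0, 15], -0.6, 100], [[-0.1, 0, 15], -0.6, 100]])

```text
clock: 4.3
position: [0.4641, -0.2934, 0.0714]
ee_rot: [-1.831, -2.551, -0.0]
force: [0.5, -0.4, 0.4]
grip_width: 0.0857
gripper_force: 0.0
```

drive_tool(plan=[[[0, 0, 0], 0, 60], [[0, 0, 0], 0, 35], [[0, 0, 0], 0, 28], [[0, 0, 0], 0, 20], [[0, 0, 0], 0, 10], [[0, 0, 0], 0, 10], [[0, 0, 0], 0, 10], [[0, 0, 0], 0, 10]])

```text
clock: 5.1
position: [0.4642, -0.2948, 0.073]
ee_rot: [1.834, 2.55, 0.001]
force: [-0.9, 0.3, 6.9]
grip_width: 0.0194
gripper_force: 58.1
```

```bash
python3 - <<'E'
from h import *
rows([[.489,-.046,.18]],8.35)
E
```

```text
t 5.1 pos [ 0.4642 -0.2948  0.073 ] yaw 18.55 z [ 0.001 -0.    -1.   ] F [-0.9  0.3  6.9] w 0.0194 q [ 0.29  0.63  0.29  1.97 -0.31  0.59  1.11]
[0.489, -0.046, 0.18] [ 22.8   10.28 -10.7 ]
turn 10.2
```

drive_tool(plan=[[[0, 0, -3], 0, 10], [[0, 0, -6], 0, 10], [[0, 0, -10.7], 0, 10], [[4, 2, -10.7], 2, 10], [[8, 4, -10.7], 4, 10], [[12, 5.5, -10.7], 6, 10], [[16, 7.2, -10.7], 8, 10], [[20, 9, -10.7], 9, 10], [[22.8, 10.3, -10.7], 10.2, 10], [[22.8, 10.3, -10.7], 10.2, 10], [[22.8, 10.3, -10.7], 10.2, 10]])

```text
clock: 6.2
position: [0.4889, -0.0454, 0.1794]
ee_rot: [2.051, 2.379, -0.0]
force: [-0.4, -0.3, -1.9]
grip_width: 0.0189
gripper_force: 58.5
```

```bash
python3 - <<'E'
from h import *
p=read_camera("wrist");save(p,"w2");W=cloud(p);np.save("w2.npy",W);z=W[...,2]
a=np.radians(8.35);O=np.array([.5435,.0225]);c,s=np.cos(a),np.sin(a)
B=(W[...,:2]-O)@np.array([[c,-s],[s,c]])
rim=(z>.037)&(z<.046)
f=rim&(B[...,0]>.08)&(B[...,0]<.11)&(abs(B[...,1])<.09)
g=rim&(B[...,1]<-.09)&(B[...,1]>-.12)&(abs(B[...,0])<.085)
k=rim&(B[...,1]>.09)&(B[...,1]<.12)&(abs(B[...,0])<.085)
for n,m,i in(("far",f,0),("side-",g,1),("side+",k,1)):
    if m.sum()<10: print(n,m.sum());continue
    q=B[m];fit=np.polyfit(q[:,1-i],q[:,i],1);lo,hi=np.percentile(q[:,i]-np.polyval(fit,q[:,1-i]),[2,98])
    print(n,m.sum(),"slope deg",np.degrees(fit[0]).round(2),"mid",fit[1].round(4),"band",(fit[1]+lo).round(4),(fit[1]+hi).round(4))
for r in regions_of("white_bonbon",p)[:2]:
    m=r["region"];print("wb",round(r["confidence"],2),m.sum(),B[m].mean(0).round(4),np.nanmin(B[m],0).round(4),np.nanmax(B[m],0).round(4),np.nanmax(z[m]).round(3))
rows([])
E
```

```text
far 2375 slope deg 0.17 mid 0.0922 band 0.0901 0.0955
side- 393 slope deg -0.39 mid -0.1009 band -0.1041 -0.0986
side+ 0
wb 0.81 835 [nan nan] [ 0.0181 -0.0775] [ 0.0832 -0.0442] 0.11
wb 0.59 55510 [nan nan] [-0.1052 -0.105 ] [0.1196 0.0943] 0.173
t 6.3 pos [ 0.4887 -0.0471  0.1794] yaw 8.27 z [ 0.    -0.001 -1.   ] F [ 0.1 -0.1 -1.6] w 0.0198 q [-0.31  0.41  0.44  2.01 -0.25  0.77  0.42]
```

View pics/w2.png

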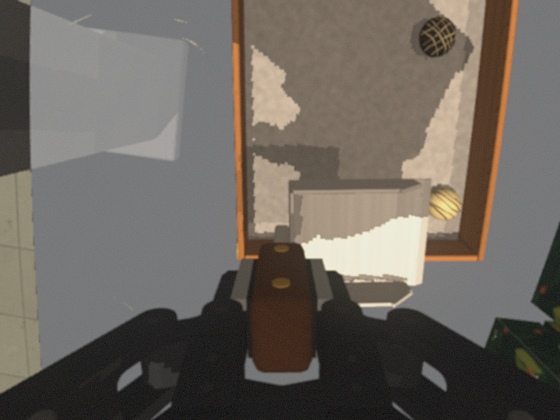

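Wrist view: the bonbon is at (445,203) just ahead of the lip, the far wall at x≈490, the right wall below at y≈250, and the scoop is square with the bin. I'll use the lip to check the wrist camera's bias.

```bash
python3 - <<'E'
from h import *
W=np.load("w2.npy");z=W[...,2]
tcp=np.array([.4888,-.0465]);a=np.radians(8.27);c,s=np.cos(a),np.sin(a)
S=(W[...,:2]-tcp)@np.array([[c,-s],[s,c]])+[-.044,0]   # scoop frame expected
m=(z>.1)&(z<.16)&(S[...,0]>-.03)&(S[...,0]<.07)&(abs(S[...,1])<.05)
q=np.c_[S[m],z[m]];print(len(q),np.percentile(q,[0.5,2,50,98,99.5],axis=0).round(4))
lip=(z>.1)&(z<.125)&(S[...,0]>.03)&(abs(S[...,1])<.025);l=np.c_[S[lip],z[lip]]
print("lip",len(l),np.percentile(l,[2,50,90,98,99.5],axis=0).round(4), "x vs y slope",np.degrees(np.polyfit(l[:,1],l[:,0],1)[0]))
for x0 in(-.02,-.01,0,.01,.02,.03,.035):
    k=m&(abs(S[...,0]-x0)<.002)&(abs(S[...,1])<.02)&(z<.125);print(x0,k.sum(),np.nanmedian(z[k]).round(4))
v,u=np.mgrid[:420,:560]
b=(abs(u-445)<20)&(abs(v-203)<20)&(z>.012)&(z<.04);q=np.c_[S[b],z[b]];print("bon",len(q),np.percentile(q,[2,50,98],axis=0).round(4))
E
```

```text
12934 [[-0.0295 -0.0297  0.1074]
 [-0.0282 -0.0292  0.1078]
 [ 0.0062  0.0022  0.1095]
 [ 0.037   0.0336  0.1349]
 [ 0.0385  0.0339  0.1356]]
lip 1137 [[ 0.0301 -0.0238  0.1081]
 [ 0.0339  0.0007  0.1104]
 [ 0.0379  0.0202  0.1114]
 [ 0.0388  0.0241  0.1119]
 [ 0.0392  0.0247  0.1121]] x vs y slope -0.4916560433819564
-0.02 420 0.109
-0.01 450 0.109
0 453 0.109
0.01 459 0.109
0.02 455 0.1091
0.03 471 0.1105
0.035 393 0.1106
bon 850 [[ 0.0767 -0.0152  0.0145]
 [ 0.0862 -0.0022  0.0224]
 [ 0.0998  0.0083  0.0264]]
```

drive_tool(plan=[[[-0.6, 0, 3], 0, 10], [[-0.6, 0, 6], 0, 10], [[-0.6, 0, 8], 0, 10], [[-0.6, 0, 9.3], 0, 10], [[-0.6, 0, 9.9], 0, 10], [[-0.6, 0, 10.2], 0, 10], [[-0.6, 0, 10.4], 0, 10], [[-0.6, 0, 10.4], 0, 10]])

```text
clock: 7.1
position: [0.4895, -0.0471, 0.0768]
ee_rot: [-2.046, -2.377, -0.008]
force: [-9.5, 24.8, 32.0]
grip_width: 0.019
gripper_force: 58.6
```

```bash
python3 - <<'E'
from h import *
p=read_camera("wrist");save(p,"w3");W=cloud(p);z=W[...,2]
rows([])
s=get_state();tcp=np.array(s["position"])[:2];a=np.radians(8.3);c,s=np.cos(a),np.sin(a)
S=(W[...,:2]-tcp)@np.array([[c,-s],[s,c]])+[-.044,0]
for n,m,i in(("far",(z>.037)&(z<.047)&(S[...,0]>.08)&(S[...,0]<.13)&(abs(S[...,1])<.03),0),("side",(z>.037)&(z<.047)&(S[...,1]<-.035)&(S[...,1]>-.06)&(abs(S[...,0]-.03)<.05),1)):
    q=S[m];print(n,len(q),len(q)and np.percentile(q[:,i],[2,50,98]).round(4))
m=(z>.01)&(z<.04)&(abs(S[...,1])<.034)&(abs(S[...,0])<.03);print("pan y",np.percentile(S[m][:,1],[.5,99.5]).round(4))
m=(z>.013)&(z<.035)&(S[...,0]>.045)&(S[...,0]<.104)&(abs(S[...,1])<.03);print("bon",m.sum(),np.percentile(S[m],[2,50,98],axis=0).round(4))
E
```

```text
t 7.15 pos [ 0.4894 -0.0472  0.0768] yaw 8.56 z [-0.001  0.008 -1.   ] F [-8.7 26.6 32.7] w 0.0193 q [-0.21  0.57  0.32  2.11 -0.37  0.52  0.53]
far 0 0
side 868 [-0.0428 -0.039  -0.0374]
pan y [-0.029   0.0236]
bon 1871 [[ 0.0749 -0.0139]
 [ 0.0842 -0.0009]
 [ 0.0975  0.0091]]
```

View pics/w3.png

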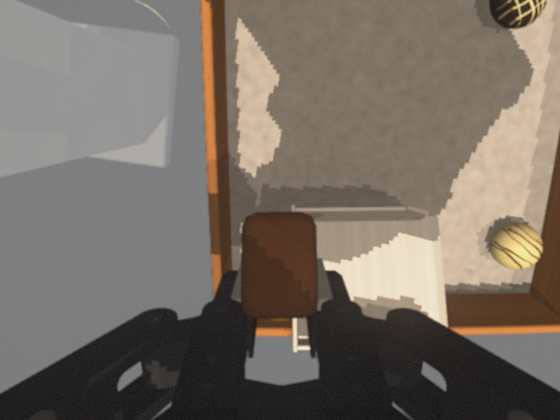

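The force (25 N in y, 32 N in z) and the view, with the pan's right edge at (300,345) beyond the wall at row 325, show that the right edge landed on the rim and the scoop rolled in the grip. I'll lift, shift left and check.

drive_tool(plan=[[[0.6, 0, -1], 0, 10], [[0.6, 0, -3], 0, 10], [[0.6, 0, -5], 0, 10], [[1.0, 0, -6], 0, 10], [[1.0, 0, -6], 0, 10], [[1.0, 0, -6], 0, 10]])

```text
clock: 7.75
position: [0.4882, -0.0421, 0.1349]
ee_rot: [-2.054, -2.377, 0.0]
force: [-0.7, 0.1, -1.2]
grip_width: 0.0193
gripper_force: 59.6
```

```bash
python3 - <<'E'
from h import *
p=read_camera("wrist");save(p,"w4");W=cloud(p);z=W[...,2]
rows([])
s=get_state();tcp=np.array(s["position"]);M=R.from_rotvec(s["ee_rot"]).as_matrix()
Q=(W-tcp)@M  # tool frame x left,y fwd,z down
m=(Q[...,1]>.02)&(Q[...,1]<.07)&(abs(Q[...,0])<.04)&(Q[...,2]>.03)&(Q[...,2]<.085)
q=Q[m];k=np.abs(q[:,0])<.02;q2=q[k]
for _ in range(4):
    A=np.c_[q2[:,:2],np.ones(len(q2))];x=np.linalg.lstsq(A,q2[:,2],rcond=None)[0];r=q2[:,2]-A@x;q2=q2[abs(r)<max(.0015,np.median(abs(r))*2.5)]
print("floor plane slopes deg x,y",np.degrees(np.arctan(x[:2])).round(2),"z0",x[2].round(4),len(q2))
print(np.percentile(q,[.5,5,50,95,99.5],axis=0).round(4))
E
```

```text
t 7.8 pos [ 0.488  -0.0421  0.1346] yaw 8.33 z [-0.001 -0.    -1.   ] F [ 0.   0.1 -1. ] w 0.0192 q [-0.29  0.48  0.41  2.06 -0.3   0.66  0.46]
floor plane slopes deg x,y [26.77 -0.86] z0 0.053 5521
[[-0.0325  0.0205  0.0348]
 [-0.0277  0.0239  0.0364]
 [-0.0042  0.0475  0.0478]
 [ 0.0226  0.0677  0.0573]
 [ 0.0252  0.0698  0.0587]]
```

View pics/w4.png

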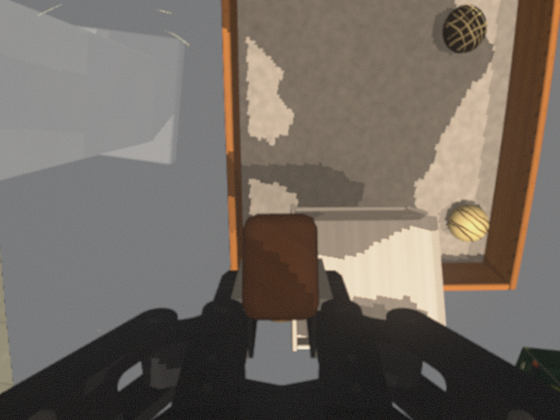

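The plane fit shows the scoop rolled 27° with its left edge low, and slid up in the grip. I'll lower it to the bin floor on its left edge, release it so it settles level, then regrip.

drive_tool(plan=[[[1.5, 0, 1], 0, 10], [[1.5, 0, 3], 0, 10], [[1.5, 0, 5], 0, 10], [[1.5, 0, 6], 0, 10], [[1.5, 0, 6.5], 0, 10], [[1.5, 0, 6.7], 0, 10], [[1.5, 0, 6.8], 0, 10]])

```text
clock: 8.5
position: [0.4864, -0.0271, 0.0674]
ee_rot: [2.054, 2.377, 0.0]
force: [0.7, -0.1, -1.0]
grip_width: 0.0196
gripper_force: 59.5
```

drive_tool(plan=[[[0, 0, 0.1], 0, 10], [[0, 0, 0.2], 0, 30], [[0, 0, 0.2], 0, 45], [[0, 0, 0.2], 0, 80], [[0, 0, 0.2], 0, 100], [[0, 0, 0.2], 0, 100], [[0, 0, -2], 0, 100], [[0, 0, -5], 0, 100], [[0, 0, -9], 0, 100], [[0, 0, -13], 0, 100], [[0, 0, -15], 0, 100], [[0, 0, -15], 0, 100]])

```text
clock: 9.7
position: [0.4876, -0.0272, 0.22]
ee_rot: [2.052, 2.375, 0.006]
force: [0.2, 0.5, 0.3]
grip_width: 0.085
gripper_force: 0.0
```

```bash
python3 - <<'E'
from h import *
p=read_camera("wrist");save(p,"w5");W=cloud(p);z=W[...,2];np.save("w5.npy",W)
rows([])
a=np.radians(8.3);O=np.array([.5435,.0225]);c,s=np.cos(a),np.sin(a)
B=(W[...,:2]-O)@np.array([[c,-s],[s,c]])
inb=(abs(B[...,0])<.11)&(abs(B[...,1])<.12)
for lo,hi in((.1,.116),(.05,.1),(.022,.036)):
    m=inb&(z>lo)&(z<hi); q=B[m]
    if len(q)>5: print(lo,hi,len(q),q.mean(0).round(4),np.round(z[m].mean(),4),cv2.minAreaRect((q*1000).astype(np.float32)))
rim=(z>.037)&(z<.047)
for n,m,i in(("far",rim&(B[...,0]>.08)&(B[...,0]<.11)&(abs(B[...,1])<.09),0),("side-",rim&(B[...,1]<-.09)&(B[...,1]>-.12)&(abs(B[...,0])<.085),1)):
    q=B[m];print(n,len(q),np.degrees(np.polyfit(q[:,1-i],q[:,i],1)[0]).round(2),np.percentile(q[:,i],[2,50,98]).round(4))
m=(z>.013)&(z<.032)&(B[...,0]>.045)&(B[...,0]<.09)&(B[...,1]>-.09)&(B[...,1]<-.04);print("bon",m.sum(),np.percentile(B[m],[2,50,98],axis=0).round(4))
E
```

```text
t 9.75 pos [ 0.4868 -0.0269  0.2183] yaw 8.37 z [ 0.003  0.001 -1.   ] F [-0.6  0.5 -0.2] w 0.0856 q [-0.4   0.36  0.49  1.97 -0.22  0.86  0.35]
0.1 0.116 1078 [-0.0733 -0.0616] 0.1077 ((-73.51663970947266, -63.15126037597656), (20.090578079223633, 28.456016540527344), 8.895563125610352)
0.05 0.1 440 [-0.0729 -0.0517] 0.0799 ((-69.163818359375, -56.072574615478516), (13.234521865844727, 27.97953987121582), 51.26460647583008)
0.022 0.036 5514 [ 0.0271 -0.004 ] 0.0284 ((-1.0412521362304688, 0.3849639892578125), (186.93211364746094, 202.49169921875), 0.027396012097597122)
far 1766 0.16 [0.0901 0.0918 0.0955]
side- 1131 -0.27 [-0.1041 -0.1007 -0.0991]
bon 678 [[ 0.0556 -0.0759]
 [ 0.0662 -0.0626]
 [ 0.0806 -0.052 ]]
```

View pics/w5.png

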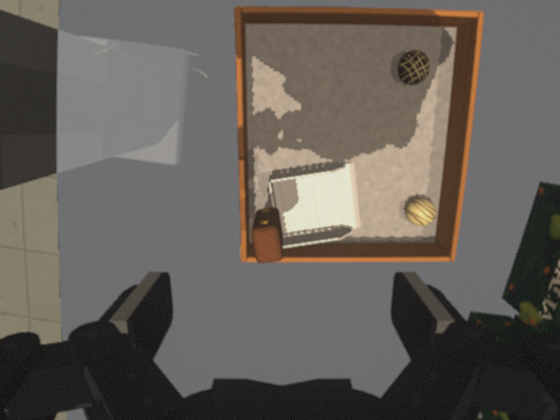

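Wrist view: the scoop stands level in the bin with its handle at (267,240) and pan at (315,205), turned about 9° left of the bin axis. The bonbon is at (420,211), clear of the lip. I'll regrip.

```bash
python3 - <<'E'
from h import *
rows([[.480,-.0507,.076]],17.2)
E
```

```text
t 9.75 pos [ 0.4868 -0.0269  0.2183] yaw 8.37 z [ 0.003  0.001 -1.   ] F [-0.6  0.5 -0.2] w 0.0856 q [-0.4   0.36  0.49  1.97 -0.22  0.86  0.35]
[0.48, -0.0507, 0.076] [-2.25 -1.05 14.23]
turn -8.83
```

drive_tool(plan=[[[-2.3, -1, 3], -4.5, 100], [[-2.3, -1, 5], -8.8, 100], [[-2.3, -1, 9], -8.8, 100], [[-2.3, -1, 12], -8.8, 100], [[-2.3, -1, 13.8], -8.8, 100], [[-2.3, -1, 14.3], -8.8, 100], [[-2.3, -1, 14.3], -8.8, 60], [[-2.3, -1, 14.3], -8.8, 35], [[-2.3, -1, 14.3], -8.8, 25], [[-2.3, -1, 14.3], -8.8, 10], [[-2.3, -1, 14.3], -8.8, 10], [[-2.3, -1, 14.3], -8.8, 10]])

```text
clock: 10.95
position: [0.4805, -0.0511, 0.0752]
ee_rot: [1.864, 2.527, 0.002]
force: [-0.1, 0.5, 5.3]
grip_width: 0.0194
gripper_force: 58.8
```

drive_tool(plan=[[[0, 0, 0], 0, 10], [[0, 0, -0.3], 0, 10], [[0.1, 0, -0.5], 4.5, 10], [[0.1, 0, -0.5], 9, 10], [[0.1, 0, -0.5], 9, 10]])

```text
clock: 11.45
position: [0.4792, -0.0502, 0.0795]
ee_rot: [2.059, 2.373, -0.0]
force: [-0.2, 0.4, -1.6]
grip_width: 0.0192
gripper_force: 58.4
```

```bash
python3 - <<'E'
from h import *
p=read_camera("wrist");save(p,"w6");W=cloud(p);z=W[...,2]
rows([])
a=np.radians(8.2);O=np.array([.5435,.0225]);c,s=np.cos(a),np.sin(a)
B=(W[...,:2]-O)@np.array([[c,-s],[s,c]])
rim=(z>.037)&(z<.047)
for n,m,i in(("far",rim&(B[...,0]>.08)&(B[...,0]<.11)&(abs(B[...,1])<.09),0),("side-",rim&(B[...,1]<-.09)&(B[...,1]>-.12)&(abs(B[...,0])<.085),1)):
    q=B[m];print(n,len(q),len(q) and np.percentile(q[:,i],[2,50,98]).round(4))
for r in regions_of("scoop",p)[:1]:
    m=r["region"]; print(r["confidence"],m.sum())
    for n,k in (("pan",m&(z>.008)&(z<.04)),("lip",m&(z>.006)&(z<.016)&(B[...,0]>-.01))):
        q=B[k];print(n,len(q),np.percentile(q,[1,50,99],axis=0).round(4).tolist(),cv2.minAreaRect((q*1000).astype(np.float32)))
s=get_state();t=np.array(s["position"])[:2]-O;print("tcp bin",(t@np.array([[np.cos(a),-np.sin(a)],[np.sin(a),np.cos(a)]])).round(4))
E
```

```text
t 11.5 pos [ 0.4793 -0.0502  0.0795] yaw 8.25 z [-0. -0. -1.] F [ 0.7 -0.5 -1.5] w 0.0189 q [-0.24  0.56  0.36  2.13 -0.39  0.51  0.56]
far 0 0
side- 1699 [-0.104  -0.0999 -0.0932]
0.82 22726
pan 14516 [[-0.0727, -0.0937], [-0.0265, -0.0597], [0.0082, -0.0306]] ((-34.579872131347656, -64.68768310546875), (69.76763916015625, 88.58902740478516), 88.95188903808594)
lip 3220 [[-0.0098, -0.0936], [-0.0007, -0.063], [0.009, -0.031]] ((-0.03256034851074219, -65.21394348144531), (69.28386688232422, 19.95606231689453), 89.94081115722656)
tcp bin [-0.0739 -0.0628]
```

View pics/w6.png

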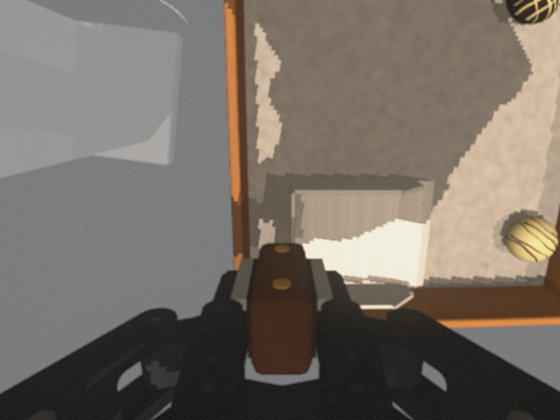

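The regrip is square and level. The pan spans bin y -31 to -94, about 4 mm off the wall, and the bonbon at (530,240) is straight ahead. I'll lower to the floor and run forward.

drive_tool(plan=[[[0, 0, 0.3], 0, 10], [[0, 0, 0.5], 0, 10], [[0, 0.8, 0.5], 0, 10], [[0, 1.6, 0.5], 0, 10], [[0, 2.4, 0.5], 0, 10], [[0, 3.2, 0.5], 0, 10], [[0, 4.0, 0.5], 0, 10], [[0, 4.6, 0.5], 0, 10], [[0, 5.2, 0.5], 0, 10], [[0, 5.8, 0.5], 0, 10], [[0, 6.4, 0.5], 0, 10], [[0, 7.0, 0.5], 0, 10]])

```text
clock: 12.75
position: [0.547, -0.0413, 0.0751]
ee_rot: [-2.057, -2.372, 0.002]
force: [-11.3, -2.3, 20.1]
grip_width: 0.0194
gripper_force: 61.5
```

```bash
cat > b.py <<'E'
from h import *
import sys
p=read_camera("wrist");save(p,sys.argv[1]);W=cloud(p);z=W[...,2]
rows([])
s=get_state();t=np.array(s["position"]);M=R.from_rotvec(s["ee_rot"]).as_matrix()
u=M[:2,1];l=M[:2,0];d=W[...,:2]-t[:2];S=np.stack([d@u-.044,d@l],-1);h=z-(t[2]-.0722)
for r in regions_of("white_bonbon",p)[:2]:
    m=r["region"];m&=~np.isnan(z)
    print("wb",round(r["confidence"],2),m.sum(),"scoop frame",np.percentile(np.c_[S[m],h[m]],[3,50,97],axis=0).round(4).tolist())
m=(h>.012)&(h<.04)&(abs(S[...,1])<.025)&(S[...,0]>-.02)&(S[...,0]<.07);print("bulk",m.sum(),m.any() and np.percentile(S[m],[2,50,98],axis=0).round(4).tolist())
E
python3 b.py w7
```

```text
t 12.8 pos [ 0.5482 -0.0411  0.0751] yaw 8.14 z [-0.001  0.    -1.   ] F [-9.8 -2.3 20.2] w 0.0189 q [-0.25  0.64  0.38  1.96 -0.39  0.61  0.52]
wb 0.86 1960 scoop frame [[0.0238, -0.0111, 0.0137], [0.0332, 0.0017, 0.0226], [0.0462, 0.0112, 0.0265]]
bulk 5055 [[0.0243, -0.0231], [0.0512, 0.0018], [0.0553, 0.0237]]
```

drive_tool(plan=[[[0, 0.3, -0.1], 0, 10], [[0, 0.6, -0.1], 0, 10], [[0, 0.8, -0.1], 0, 10], [[0, 0.9, -0.1], 0, 10], [[0, 1.0, -0.1], 0, 10], [[0, 1.0, -0.1], 0, 10]])

```text
clock: 13.45
position: [0.5587, -0.0389, 0.0752]
ee_rot: [2.058, 2.374, -0.0]
force: [-0.5, -0.1, 0.3]
grip_width: 0.0192
gripper_force: 58.9
```

```bash
python3 b.py w8
```

```text
t 13.5 pos [ 0.5587 -0.0389  0.0752] yaw 8.16 z [ 0. -0. -1.] F [-0.7  0.5 -0.2] w 0.0196 q [-0.26  0.65  0.38  1.94 -0.39  0.63  0.51]
wb 0.8 2130 scoop frame [[0.0128, -0.0114, 0.0137], [0.0234, 0.0011, 0.0224], [0.0367, 0.0106, 0.0264]]
bulk 4888 [[0.0133, -0.023], [0.0404, 0.0014], [0.0444, 0.0233]]
```

View pics/w8.png

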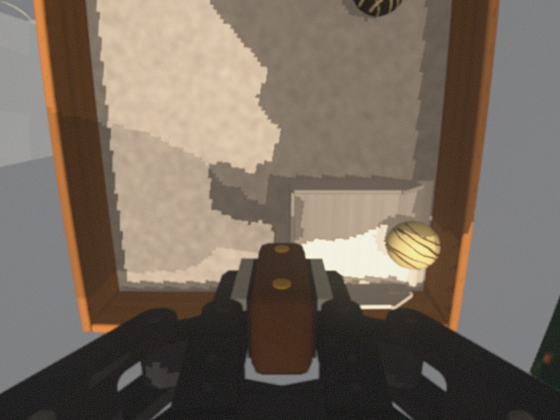

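The bonbon is in the pan at (414,246), and the lip is a few mm from the end wall. One more nudge to touch, then I'll lift.

drive_tool(plan=[[[0, 0.15, 0.05], 0, 10], [[0, 0.3, 0.05], 0, 10], [[0, 0.4, 0.05], 0, 10], [[0, 0.4, 0.05], 0, 10]])

```text
clock: 13.95
position: [0.5608, -0.0388, 0.0752]
ee_rot: [-2.057, -2.371, 0.002]
force: [-9.2, -0.8, 12.6]
grip_width: 0.0192
gripper_force: 60.5
```

```bash
python3 b.py w9
```

```text
t 14.0 pos [ 0.5608 -0.0388  0.0752] yaw 8.11 z [-0.003  0.    -1.   ] F [-9.4 -0.2 13.4] w 0.0194 q [-0.26  0.65  0.38  1.93 -0.39  0.63  0.51]
wb 0.92 2181 scoop frame [[0.0107, -0.0118, 0.0119], [0.0214, 0.0012, 0.0222], [0.0349, 0.0109, 0.0261]]
wb 0.38 111562 scoop frame [[-0.1472, -0.0358, 0.0004], [-0.0742, 0.0622, 0.002], [0.039, 0.1189, 0.0395]]
bulk 4915 [[0.0112, -0.0231], [0.0382, 0.0014], [0.0426, 0.0235]]
```

drive_tool(plan=[[[0, -0.4, -0.1], 0, 10], [[0, -0.4, -0.5], 0, 10], [[0, -0.4, -1.2], 0, 10], [[0, -0.4, -2.2], 0, 10], [[0, -0.4, -3.5], 0, 10], [[0, -0.4, -5], 0, 10], [[0, -0.4, -6.5], 0, 10], [[0, -0.4, -8], 0, 10], [[0, -0.4, -9], 0, 10], [[0, -0.4, -9.7], 0, 10], [[0, -0.4, -10], 0, 10], [[0, -0.4, -10], 0, 10]])

```text
clock: 15.25
position: [0.5586, -0.0389, 0.175]
ee_rot: [2.058, 2.374, 0.0]
force: [0.6, 0.2, -1.1]
grip_width: 0.0197
gripper_force: 58.6
```

```bash
python3 b.py w10; python3 - <<'E'
from h import *
p=read_camera("scene");W=cloud(p)
m=regions_of("platform",p)[0]["region"]
q=W[m&(W[...,2]>.029)&(W[...,2]<.036)];q=q[(abs(q[:,0]-.53)<.13)&(abs(q[:,1]-.28)<.13)]
print(len(q),np.median(q[:,2]),q.mean(0),cv2.minAreaRect((q[:,:2]*1000).astype(np.float32)))
c=p["color"].astype(int);b=m&(c.min(-1)>120)&(abs(W[...,2]-.032)<.006);q=W[b];print("bright",len(q),np.median(q,0).round(4),cv2.minAreaRect((q[:,:2]*1000).astype(np.float32)))
for r in place_of("platform",p)[:1]:print(r)
E
```

```text
t 15.3 pos [ 0.5584 -0.0389  0.1746] yaw 8.15 z [-0.  0. -1.] F [-0.5 -0.8 -1.7] w 0.0196 q [-0.32  0.52  0.47  1.85 -0.3   0.85  0.44]
wb 0.72 2078 scoop frame [[0.011, -0.0116, 0.0148], [0.0216, 0.0009, 0.0228], [0.0345, 0.0106, 0.0266]]
bulk 2116 [[0.0107, -0.0122], [0.0217, 0.0009], [0.0356, 0.0109]]
4758 0.03160922724095161 [0.52979528 0.28771592 0.0316079 ] ((534.2922973632812, 284.4736633300781), (150.2884521484375, 142.8800048828125), 89.06361389160156)
bright 4776 [0.528  0.2905 0.0316] ((522.2107543945312, 284.4261474609375), (149.83688354492188, 167.5228271484375), 89.01048278808594)
{'location': [0.533, 0.2831, 0.0332], 'confidence': 0.61}
```

The bonbon stays in the pan at scoop (0.022, 0.001). The platform centre is (0.534, 0.284), top at z=0.032, measuring 150 x 143 mm, which fits the given size. I'll carry it over smoothly.

drive_tool(plan=[[[0.3, 0, 0], 0, 10], [[0.9, -0.1, 0], 0, 10], [[1.9, -0.1, 0], 0, 10], [[3.2, -0.2, 0], 0, 10], [[4.8, -0.3, 0], 0, 10], [[6.6, -0.4, 0], 0, 10], [[8.6, -0.6, 0], 0, 10], [[10.6, -0.7, 0], 0, 10], [[12.4, -0.8, 0], 0, 10], [[14, -0.9, 0], 0, 10], [[15.3, -1, 0], 0, 10], [[16.1, -1.1, 0], 0, 10]])

```text
clock: 16.7
position: [0.5243, 0.1208, 0.1748]
ee_rot: [-2.055, -2.375, -0.0]
force: [0.2, -0.7, -0.8]
grip_width: 0.0193
gripper_force: 58.6
```

drive_tool(plan=[[[0.5, 0, 0], 0, 10], [[1.4, -0.1, 0], 0, 10], [[2.7, -0.2, 0], 0, 10], [[4.3, -0.3, 0], 0, 10], [[6.1, -0.4, 0], 0, 10], [[8.1, -0.6, 0], 0, 10], [[10.1, -0.7, 0], 0, 10], [[11.9, -0.8, 0], 0, 10], [[13.5, -0.9, 0], 0, 10], [[14.8, -1, 0], 0, 10], [[15.7, -1.1, 0], 0, 10], [[16.2, -1.1, 0], 0, 10]])

```text
clock: 17.9
position: [0.4906, 0.2785, 0.1747]
ee_rot: [-2.057, -2.374, 0.0]
force: [-0.1, 0.7, -2.4]
grip_width: 0.0197
gripper_force: 58.6
```

```bash
python3 b.py w11; python3 -c "
from h import *
rows([[.490,.278,.1045]])"
```

```text
t 17.95 pos [0.4907 0.2789 0.1747] yaw 8.21 z [-0.  0. -1.] F [-0.4  1.3 -1.3] w 0.0192 q [-0.92  0.53  0.49  1.84 -0.32  0.86 -0.13]
wb 0.92 2105 scoop frame [[0.0108, -0.0122, 0.0141], [0.0215, 0.0007, 0.0224], [0.0343, 0.0104, 0.0262]]
wb 0.33 19947 scoop frame [[-0.053, -0.0308, 0.0028], [-0.023, 0.0081, 0.0149], [0.0315, 0.0315, 0.1061]]
bulk 2104 [[0.0103, -0.0127], [0.0214, 0.0006], [0.035, 0.0106]]
t 18.0 pos [0.4909 0.2781 0.1747] yaw 8.18 z [ 0. -0. -1.] F [-0.3  0.1 -1.4] w 0.0193 q [-0.92  0.53  0.49  1.84 -0.32  0.86 -0.13]
[0.49, 0.278, 0.1045] [ 0.   -0.09  7.02]
```

drive_tool(plan=[[[0, 0, 0.5], 0, 10], [[0, 0, 1.5], 0, 10], [[0, 0, 2.8], 0, 10], [[0, 0, 4.1], 0, 10], [[0, 0, 5.2], 0, 10], [[0, 0, 6], 0, 10], [[0, 0, 6.5], 0, 10], [[0, 0, 6.8], 0, 10], [[0, 0, 7.0], 0, 10], [[0, 0, 7.1], 0, 10], [[0, 0, 7.15], 0, 10]])

```text
clock: 19.1
position: [0.4912, 0.2777, 0.1035]
ee_rot: [2.058, 2.374, 0.001]
force: [0.3, 0.8, -2.1]
grip_width: 0.0194
gripper_force: 58.6
```

drive_tool(plan=[[[0, 0, 0.05], 0, 10], [[0, 0, 0.1], 0, 10], [[0, 0, 0.15], 0, 10], [[0, 0, 0.15], 0, 10]])

```text
clock: 19.5
position: [0.4912, 0.2778, 0.1031]
ee_rot: [-2.058, -2.373, -0.002]
force: [-3.3, -0.9, 13.8]
grip_width: 0.0195
gripper_force: 60.7
```

Contact is made at 14 N. I'll ease off to almost nothing, then open gradually and rise.

drive_tool(plan=[[[0, 0, -0.08], 0, 10], [[0, 0, -0.08], 0, 24], [[0, 0, -0.08], 0, 30], [[0, 0, -0.08], 0, 45], [[0, 0, -0.08], 0, 70], [[0, 0, -0.08], 0, 100], [[0, 0, -0.08], 0, 100], [[0, 0, -0.08], 0, 100]])

```text
clock: 20.3
position: [0.491, 0.2776, 0.1026]
ee_rot: [2.058, 2.374, -0.0]
force: [-0.5, 0.1, -0.4]
grip_width: 0.0856
gripper_force: 0.0
```

drive_tool(plan=[[[0, 0, -1], 0, 100], [[0, 0, -3], 0, 100], [[0, 0, -6], 0, 100], [[0, 0, -10], 0, 100], [[0, 0, -13], 0, 100], [[0, 0, -15], 0, 100], [[0, 0, -15], 0, 100]])

```text
clock: 21.0
position: [0.4924, 0.278, 0.2562]
ee_rot: [2.057, 2.372, 0.009]
force: [0.7, -0.3, -0.3]
grip_width: 0.0855
gripper_force: 0.0
```

```bash
python3 - <<'E'
from h import *
p=read_camera("wrist");save(p,"end");W=cloud(p);rows([])
print("scoop",[np.round(r["location"],3) for r in place_of("scoop",p)[:1]],"bon",[np.round(r["location"],3) for r in place_of("white_bonbon",p)[:1]])
E
```

```text
t 21.05 pos [0.4916 0.2778 0.2544] yaw 8.15 z [ 0.002  0.002 -1.   ] F [ 0.7 -0.1 -0.4] w 0.0854 q [-0.95  0.44  0.54  1.73 -0.26  1.03 -0.18]
scoop [array([0.536, 0.283, 0.035])] bon [array([0.562, 0.282, 0.033])]
```

View pics/end.png

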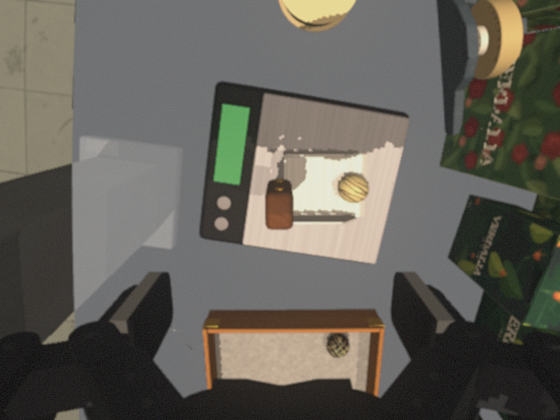

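The scoop stands level on the middle of the platform, its pan around (325,185), with the bonbon inside at (353,187). The gripper is open and clear.

```bash
python3 -c "
from workcell import *
print(close_job())"
```

```text
the job is handed in; nothing more can be done
None
```

The loaded scoop is standing level on the scale's platform, released, with the white bonbon in its pan; the job was handed in at about 21 s, and no verdict was returned.

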